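# Sieve the marbles out of the game balls on the hall console

### The job

Move the glasses case out of the game box and lay it flat in the empty part of the long wooden tray. Then lift the wooden sieve by its handle, carry it smoothly over the game box, pause there, and, holding it level, shake it side to side until all four marbles have dropped into the box and only the three big balls are left in it. Last, set the sieve gently down, centred on the round cork mat, and let go; leave the bottle, rabbit and music box alone.

Things in the scene. Friction and masses are not known exactly. Their poses are not given: they have to be found in the camera images.
- sieve: Wooden sorting sieve like a small basket, 162 x 120 mm (its x, y), walls 6 mm thick and 45 mm high, fixed arch handle along its length, about 0.30 kg empty. Origin: centre of its underside, z up. Along each long wall its floor has openings 33 x 33 mm that pass the marbles but not the balls.
- sieve_floor (a point): Bottom of the solid V valley, 42 mm wide, along the middle of the sieve's floor, 8 mm above its underside; its sides rise 8 degrees. Marbles stay in it while carried smoothly and level. Brisk shaking along the sieve's y (about 60 mm to and fro, peak above 0.25 m/s) rolls them over its edges into the openings; so does a tilt above 8 degrees.
- sieve_handle (a point): Centre of the sieve's handle bar: a dark wooden bar, 12 mm wide and 16 mm high, 162 mm long along the sieve's x, its centre 102 mm above the sieve's underside and its own underside 94 mm above it; free of posts except at the two ends.
- box: Open wooden game box with coloured diamonds on its outer sides, fixed to the table: outside 200 x 230 mm (its x, y), 50 mm high, walls and floor 5 mm. Origin: centre of its underside; y is its long direction.
- case: Dark teal hard glasses case, 145 x 52 x 36 mm (its x, y, z), about 0.13 kg. Origin: centre of its underside, x its long direction. It starts lying flat on the floor of the game box, at any yaw.
- tray: Long low light-wood tray, fixed: 115 x 300 mm (its x, y), 16 mm high, walls and floor 5 mm. Origin: centre of its underside. A pair of sunglasses fixed in it takes up its -y end, up to 32 mm high, from the end to y = -50 mm; the rest, from y = -50 to +145 mm, is empty.
- tray_free (a point): Middle of the empty part of the tray, on its inner floor (5 mm above the table); axes as the tray's: the case fits here with its length along y.
- mat: Round cork mat, 210 mm across, 6 mm thick, fixed to the table. Origin: centre of its underside.
- marble0_center (a point): Centre of a blue, green or amber marble, 22 mm across, 14 g; it starts in the valley of the sieve. If balls trap it at an end of the valley, shaking partly along the sieve's length as well frees it.
- marble1_center (a point): Centre of a blue, green or amber marble, 22 mm across, 14 g; it starts in the valley of the sieve. If balls trap it at an end of the valley, shaking partly along the sieve's length as well frees it.
- marble2_center (a point): Centre of a blue, green or amber marble, 22 mm across, 14 g; it starts in the valley of the sieve. If balls trap it at an end of the valley, shaking partly along the sieve's length as well frees it.
- marble3_center (a point): Centre of a blue, green or amber marble, 22 mm across, 14 g; it starts in the valley of the sieve. If balls trap it at an end of the valley, shaking partly along the sieve's length as well frees it.
- ball0_center (a point): Centre of the red ball, 46 mm across, 36 g; it starts in the sieve against a long wall and is too big for the openings.
- ball1_center (a point): Centre of the dark wooden ball, 46 mm across, 36 g; it starts in the sieve against a long wall and is too big for the openings.
- ball2_center (a point): Centre of the yellow ball, 46 mm across, 36 g; it starts in the sieve against a long wall and is too big for the openings.
- diffuser: Bystander: amber glass scent bottle, 44 mm across, 150 mm high, loose. Origin: centre of its underside. It stands between the game box and the sieve or the mat.
- rabbit: Bystander: brass rabbit figure, about 62 mm long, 50 mm wide, 138 mm high, loose. Origin: centre of its underside. It stands between the game box and the sieve or the mat.
- music_box: Bystander: round wooden music box, 86 mm across, 110 mm high, loose. Origin: centre of its underside.

How it is judged:
By the outcome, as a careful person would: the job done as asked, in the order asked, and still so for the second after the job is handed in, with the robot touching nothing.
It also fails if it takes over 72 s, if anything falls off the work surface, if the arm or the gripper's body presses on something with over 40 N, if the wrist force passes 120 N, or if a joint passes its speed limit or range.

### The arm

A 7-joint arm with a two-finger parallel gripper is mounted at the origin on the work surface. World frame = base frame: x ahead of the robot, y to its left, z up, the work surface at z = 0. Lengths are in m, angles in rad, forces in N, time in s.
With the tool pointing down it reaches from about 0.4 to 0.85 m from the base axis. Payload 10.4 kg.
Tool frame: the origin (TCP) lies midway between the tips of the shut fingers; the grasp point (between the pads) lies 19 mm behind it; z points along the fingers, y is the line along which they close (so a half turn about z gives the same grasp; the last joint's range is limited). The gripper opens to 85 mm and grips with 20 to 120 N. Pads are 22 mm wide; open, the fingers measure 114 mm over their backs; the gripper's body (76 mm by 85 mm) begins 54 mm behind the grasp point. The pads swing forward as they close: fully open they stand 13 mm farther back than shut.
Start: joints at [-1.329, 0.332, -0.065, 1.46, 0.022, 1.35, -0.088], TCP at [0.164, 0.603, 0.231] pointing down, gripper open.
Joint ranges: [-2.6, 2.6], [-0.5, 2.12], [-1.47, 1.34], [0.16, 2.42], [-1.27, 4.41], [0.06, 2.06], [-2.6, 2.6]. Speed limits (rad/s): [2.22, 2.22, 2.79, 2.79, 3.14, 3.14, 3.14].

### API

Orientations are given as a rotation vector (axis times angle).
In Python, from station import arm gives the robot as it stands.
- The arm moves only by the tool send_path, called after "Call:" as name(argument=value, ...) on one line, values as JSON. Schema: {"type":"object","properties":{"offsets":{"type":"array","items":{"type":"array","items":{"type":"number"},"minItems":4,"maxItems":4},"minItems":1,"maxItems":12},"finger_gap":{"type":"number"},"squeeze":{"type":"number"},"only":{"type":"string"},"quiet":{"type":"boolean"},"lines":{"type":"string"}},"required":["offsets"],"additionalProperties":false}. offsets is a list of rows, 1 to 12 of them, each of 4 numbers: dx, dy, dz in m, then a turn about the tool's z in rad; each row shifts and turns the commanded pose from where the row before left it, along the tool's axes as they then stand; what a row does not reach is not made up. A row lasts 1/12 s, in which the tool goes at most 0.0417 m and 0.125 rad, less where a joint would pass 70% of its speed; a pose out of reach is approached as far as the arm can. finger_gap is the finger opening in m, set as the call begins (left out keeps the last). The fingers move at their own pace and stop on an object; squeeze is the grip in N (left out, the last holds). Time passes only in rows, so rows that do not move let the fingers close. The tool returns the time, the measured TCP pose, the force, the opening and the grip force at its end. only (a regular expression) keeps the lines of the reply that match it, lines (a string "A,B") keeps lines A to B, and quiet returns only ok. Input that does not fit is refused with a message, and nothing moves.
- arm.observe(): the state, without advancing time (a new reading comes with each control period).
- arm.capture(name): name is "scene" or "top"; returns a dict with "pixels" (480x640x3 uint8, red, green, blue), "camera_matrix" (3x3 intrinsics, pixels), "extrinsics" (4x4, takes a point from camera to world coordinates). Camera axes: x right, y up, looking along -z (the intrinsics and any distortion apply to the point x, -y, -z); pixel columns grow to the right and rows downward; lengths in m; the calibration is good to about 2 mm. A picture is of the moment at which its call begins. There is no depth.
- arm.sign_off(): hands the job in; it is judged then, once.
The state is a dict: "time_s": time; "joint_positions": joint angles; "qvel": joint speeds; "joint_efforts": joint torques, N m; "position": TCP position; "tool_rot": TCP orientation; "force": force on the tool from outside, world axes, zero at the start; "moment": the same for the moment, N m; "grip_width": finger opening in m; "gripper_force": force on a finger pad.
Only numpy, scipy, OpenCV 4.12 (cv2) and the standard library are available. Lean on these libraries where they do the work, as an engineer would, in place of code of your own. Each camera call takes 0.05 s, during which the arm holds its last target. There are 200 camera calls.

## Working session

There is one attempt and no reset: what is moved stays moved. The work goes in short steps, Python scripts to look and compute and a tool call to move; the robot and the scene stay as the last step left them, time stands still between calls to the robot, and variables do not carry over. Pictures are saved under pics/ and viewed, at most 10 in all, crops included, and the job is handed in when it is done.

```bash
ls; mkdir -p pics
```

Run:
```python
from station import arm
import cv2,numpy as np
for n in("scene","top"):
    c=arm.capture(n); cv2.imwrite(f"pics/{n}0.png",c["pixels"][:,:,::-1]); np.savez(f"{n}0.npz",**c)
    print(n,{k:np.round(v,4).tolist() for k,v in c.items() if k!="pixels"})
s=arm.observe();print({k:np.round(v,3).tolist() for k,v in s.items()})
```

```text
pics
station.py
scene {'camera_matrix': [[504.1186, 0.0, 315.6231], [0.0, 504.1186, 233.3], [0.0, 0.0, 1.0]], 'extrinsics': [[0.8119, -0.3032, 0.4988, 1.1182], [0.5837, 0.426, -0.6912, -0.7615], [-0.0029, 0.8524, 0.5229, 0.6689], [0.0, 0.0, 0.0, 1.0]]}
top {'camera_matrix': [[474.217, 0.0, 317.4277], [0.0, 474.217, 240.1439], [0.0, 0.0, 1.0]], 'extrinsics': [[-0.0057, 0.98, -0.1989, 0.2827], [-1.0, -0.006, -0.0012, 0.0176], [-0.0024, 0.1989, 0.98, 1.3423], [0.0, 0.0, 0.0, 1.0]]}
{'time_s': 0.1, 'joint_positions': [-1.329, 0.333, -0.065, 1.461, 0.022, 1.35, -0.089], 'qvel': [-0.0, 0.001, 0.001, -0.001, 0.0, 0.002, 0.0], 'joint_efforts': [0.002, -62.674, 0.049, -39.243, 0.016, 0.007, 0.0], 'position': [0.163, 0.603, 0.231], 'tool_rot': [-0.415, -3.114, 0.002], 'force': [-0.379, -0.206, -0.113], 'moment': [0.011, 0.002, -0.035], 'gripper_force': 0.0, 'grip_width': 0.085}
```

View pics/scene0.png

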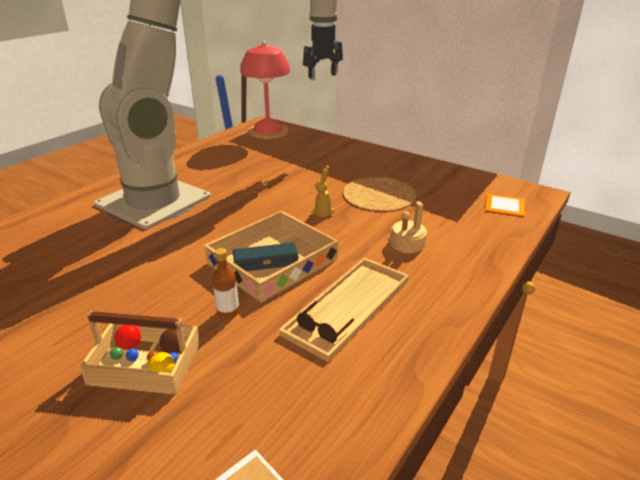

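View pics/top0.png

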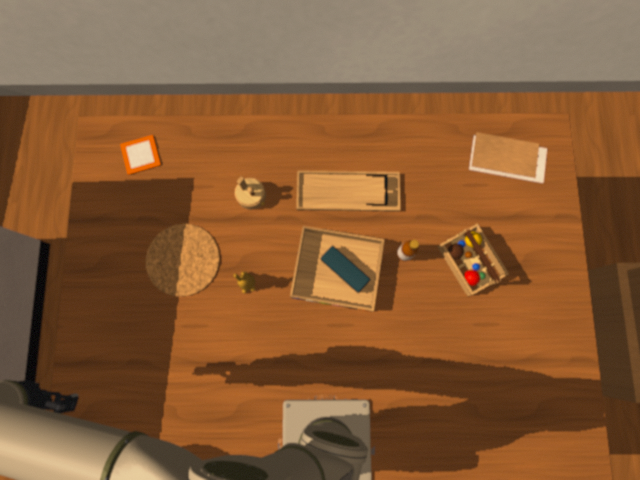

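The views show the box at about (338,268) in top, the case at (345,268), the tray at (348,190), the sieve at (474,260) and the mat at (183,260). The bottle is at (408,250), the rabbit at (243,281) and the music box at (249,192). I'll make one enlarged montage to read the handle, box and tray corners.

Create h.py:
```python
import numpy as np,cv2
from station import arm
def load(n,i=0): return dict(np.load(f"{n}{i}.npz"))
def ray(c,u):
    d=np.linalg.inv(c["camera_matrix"])@[u[0],u[1],1.]; E=c["extrinsics"]
    d=E[:3,:3]@(d*[1,-1,-1]); return E[:3,3],d/np.linalg.norm(d)
def plane(c,u,z):
    o,d=ray(c,u); return o+d*(z-o[2])/d[2]
def proj(c,p):
    E=c["extrinsics"]; q=(E[:3,:3].T@(np.asarray(p)-E[:3,3]))*[1,-1,-1]; q=c["camera_matrix"]@q; return q[:2]/q[2]
def tri(c1,u1,c2,u2):
    o1,d1=ray(c1,u1);o2,d2=ray(c2,u2)
    s=np.linalg.lstsq(np.c_[d1,-d2],o2-o1,rcond=None)[0]
    a,b=o1+s[0]*d1,o2+s[1]*d2; return (a+b)/2,np.linalg.norm(a-b)
def mask(c,lo,hi,roi=None):
    m=cv2.inRange(cv2.cvtColor(c["pixels"],cv2.COLOR_RGB2HSV),np.array(lo),np.array(hi))
    if roi: k=np.zeros_like(m);x0,y0,x1,y1=roi;k[y0:y1,x0:x1]=255;m&=k
    return m
def big(m): return max(cv2.findContours(m,cv2.RETR_EXTERNAL,cv2.CHAIN_APPROX_NONE)[0],key=cv2.contourArea)
```

Run:
```python
from h import *
t,s=load("top"),load("scene")
a=cv2.resize(t["pixels"][165:315,285:415],None,fx=3,fy=3,interpolation=2)   # 390x450
b=cv2.resize(t["pixels"][215:305,435:515],None,fx=5,fy=5,interpolation=2)   # 400x450
o=np.zeros((600,800,3),np.uint8);o[:450,:390]=a;o[:450,400:800]=b
cv2.imwrite("pics/m1.png",o[:450,:,::-1])
o=np.zeros((600,800,3),np.uint8);o[:480,:520]=cv2.resize(s["pixels"][300:420,70:200],None,fx=4,fy=4,interpolation=2)
cv2.imwrite("pics/m2.png",o[:480,:520,::-1])
for c,n in((t,"top"),(s,"sc")):
    k=big(mask(c,(80,60,15),(105,255,130),(200,210,400,320)))
    print(n,cv2.contourArea(k),cv2.minAreaRect(k),cv2.boxPoints(cv2.minAreaRect(k)).round(1).tolist())
```

```text
top 749.0 ((345.1392822265625, 268.7561950683594), (48.91136932373047, 16.395309448242188), 41.82017135620117) [[321.3999938964844, 258.6000061035156], [332.3999938964844, 246.3000030517578], [368.79998779296875, 279.0], [357.8999938964844, 291.20001220703125]]
sc 155.0 ((256.4389953613281, 251.95120239257812), (9.055386543273926, 43.730892181396484), 83.6598129272461) [[234.1999969482422, 249.89999389648438], [277.70001220703125, 245.0], [278.70001220703125, 254.0], [235.1999969482422, 258.8999938964844]]
```

View pics/m1.png

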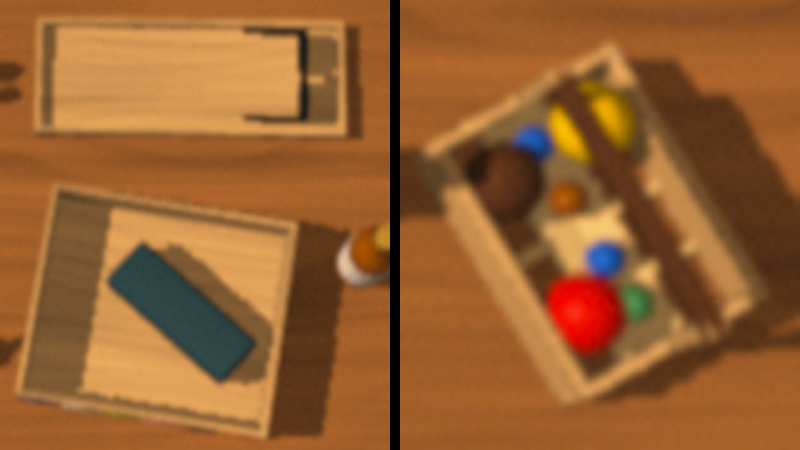

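View pics/m2.png

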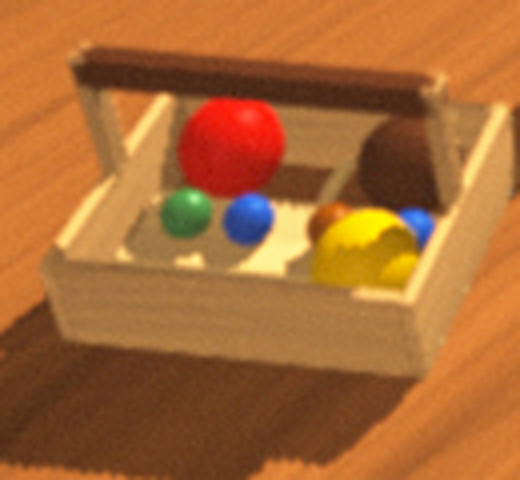

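The montage shows the handle ends in top at (468,231) and (496.6,280.6), which match scene (180,323) and (89.5,316.3). In top, the box rim corners are (304,227), (384,240), (373,311) and (291,297). The tray rim corners are (298,172), (400,172), (401,210) and (297,209).

Run:
```python
from h import *
np.set_printoptions(precision=4,suppress=True)
t,s=load("top"),load("scene")
H=[tri(t,a,s,b) for a,b in(((468,231),(180,323)),((496.6,280.6),(89.5,316.3)))]
print("handle",H); d=H[0][0]-H[1][0];print("len,yaw,mid",np.linalg.norm(d),np.degrees(np.arctan2(d[1],d[0])),(H[0][0]+H[1][0])/2)
for z in(.102,.11):
  a,b=plane(t,(468,231),z),plane(t,(496.6,280.6),z);print("handle plane",z,(a+b)/2,np.degrees(np.arctan2(*(a-b)[1::-1])),np.linalg.norm(a-b))
def rect(n,px,z):
  P=np.array([plane(t,p,z)[:2] for p in px]);
  e=[np.linalg.norm(P[i]-P[i-1]) for i in range(4)]
  d=(P[1]-P[0]+P[2]-P[3]); print(n,P.mean(0),"edges",np.array(e),"ydir yaw",np.degrees(np.arctan2(-d[1],-d[0])))
rect("box",[(304,227.3),(384,240),(373.3,310.7),(291,296.7)],.05)
rect("tray",[(297.7,171.7),(400,171.7),(401,210),(297,209.3)],.016)
rect("case",[(332.4,246.3),(369.3,279.3),(359,292.3),(321.4,258.6)],.041)
k=big(mask(t,(80,60,15),(110,255,130),(300,230,390,310)));M=cv2.moments(k);print("casecent top",M["m10"]/M["m00"],M["m01"]/M["m00"],[plane(t,(M["m10"]/M["m00"],M["m01"]/M["m00"]),.038)])
m=mask(s,(80,50,5),(115,255,130),(220,230,310,280));k=cv2.convexHull(np.argwhere(m)[:,::-1].astype(np.float32)[:,None]);M=cv2.moments(k)
uc=(M["m10"]/M["m00"],M["m01"]/M["m00"]);print("scene case",uc,cv2.contourArea(k))
# mat
for c,r in((t,(130,205,230,310)),):
  m=mask(c,(5,20,40),(30,150,255),r); k=max(cv2.findContours(m,0,1)[0],key=cv2.contourArea); e=cv2.fitEllipse(cv2.convexHull(k));print("mat",e,plane(c,e[0],.006))
for n,p,z in(("bottle",(406,253),.05),("bottletop",(415,245),.15),("rabbit foot",(246,289),0),("rabbit top",(240,275),.138),("music",(249,192),.06)): print(n,plane(t,p,z))
# check box/tray corner heights with scene
for n,a,b in(("tray far +y",(297.7,171.7),(408,267)),("tray near",(401,210),(282,325)),("case end",(332.4,246.3),(297,243))): print(n,tri(t,a,s,b))
cv2.imwrite("pics/m3.png",cv2.resize(s["pixels"][205:355,195:415],None,fx=3.6,fy=3.6,interpolation=2)[:,:,::-1])
```

```text
handle [(array([ 0.5591, -0.3801,  0.104 ]), np.float64(0.008302952829518666)), (array([ 0.4225, -0.452 ,  0.101 ]), np.float64(0.00404285501494773))]
len,yaw,mid 0.1544135730201098 27.745099301411575 [ 0.4908 -0.4161  0.1025]
handle plane 0.102 [ 0.4902 -0.417   0.102 ] 26.20275639309178 0.148891136960086
handle plane 0.11 [ 0.4889 -0.4142  0.11  ] 26.202756393091757 0.14793081894056206
box [ 0.4663 -0.037 ] edges [0.1963 0.2256 0.1977 0.2257] ydir yaw 80.23283334718262
tray [ 0.6991 -0.0733] edges [0.1143 0.3007 0.1164 0.3006] ydir yaw 89.43233676153822
case [ 0.465  -0.0577] edges [0.0464 0.137  0.046  0.1389] ydir yaw 47.29423280914734
casecent top 345.1929238985314 268.85558522474406 [array([ 0.4658, -0.0573,  0.038 ])]
scene case (264.54877318970676, 251.08557749850388) 557.0Traceback (most recent call last):
  File "<stdin>", line 20, in <module>
ValueError: max() iterable argument is empty
```

Run:
```python
from h import *
np.set_printoptions(precision=4,suppress=True)
t,s=load("top"),load("scene")
hsv=cv2.cvtColor(t["pixels"],cv2.COLOR_RGB2HSV)
print(hsv[260,[135,140,150,160,170,180,200,210,216,224,230]].tolist())
for n,p,z in(("bottle",(406,253),.05),("bottletop",(415,245),.15),("rabbit foot",(246,289),0),("rabbit top",(240,275),.138),("music",(249,192),.06)): print(n,plane(t,p,z))
for n,a,b in(("tray far +y",(297.7,171.7),(408,267)),("tray near",(401,210),(282,325)),("case end",(332.4,246.3),(297,243))): print(n,tri(t,a,s,b))
P=np.array([plane(t,p,.045)[:2] for p in((440.4,245),(477.6,224),(507,275),(470,295.4))]);print("sieve rim",P.mean(0),[np.linalg.norm(P[i]-P[i-1]) for i in range(4)],np.degrees(np.arctan2(*(P[1]-P[2])[::-1])),np.degrees(np.arctan2(*(P[0]-P[3])[::-1])))
# handle mask in top & scene
for c,r in((t,(455,222,515,295)),(s,(80,308,190,332))):
  h=cv2.cvtColor(c["pixels"],cv2.COLOR_RGB2HSV); m=mask(c,(0,60,20),(12,200,105),r);k=big(m);print(cv2.contourArea(k),cv2.boxPoints(cv2.minAreaRect(k)).tolist())
S=cv2.resize(s["pixels"][205:355,195:415],None,fx=3.6,fy=3.6,interpolation=2)
cv2.imwrite("pics/m3.png",S[:,:,::-1])
```

```text
[[13, 184, 90], [13, 186, 89], [14, 161, 119], [16, 165, 105], [14, 157, 115], [15, 166, 154], [15, 166, 208], [15, 164, 213], [16, 164, 226], [14, 192, 162], [13, 189, 165]]
bottle [ 0.5073 -0.2254  0.05  ]
bottletop [ 0.5106 -0.2305  0.15  ]
rabbit foot [0.4154 0.2222 0.    ]
rabbit top [0.4376 0.2174 0.138 ]
music [0.6827 0.2113 0.06  ]
tray far +y (array([0.7549, 0.0775, 0.0334]), np.float64(0.0077069829900606734))
tray near (array([ 0.641 , -0.218 ,  0.0236]), np.float64(0.009911778964175616))
case end (array([ 0.5276, -0.0197,  0.062 ]), np.float64(0.006504848937579802))
sieve rim [ 0.4887 -0.4127] [np.float64(0.15797027020133766), np.float64(0.12312706567096252), np.float64(0.16060834070888494), np.float64(0.11908101811585241)] 25.932145876095994 27.361524987539752
183.0 [[464.953369140625, 232.77720642089844], [470.42486572265625, 229.58551025390625], [498.9326171875, 278.45599365234375], [493.46112060546875, 281.6476745605469]]
443.0 [[88.58197021484375, 321.5983581542969], [89.23770141601562, 314.3852233886719], [176.51638793945312, 322.3196716308594], [175.86065673828125, 329.5328063964844]]
```

View pics/m3.png

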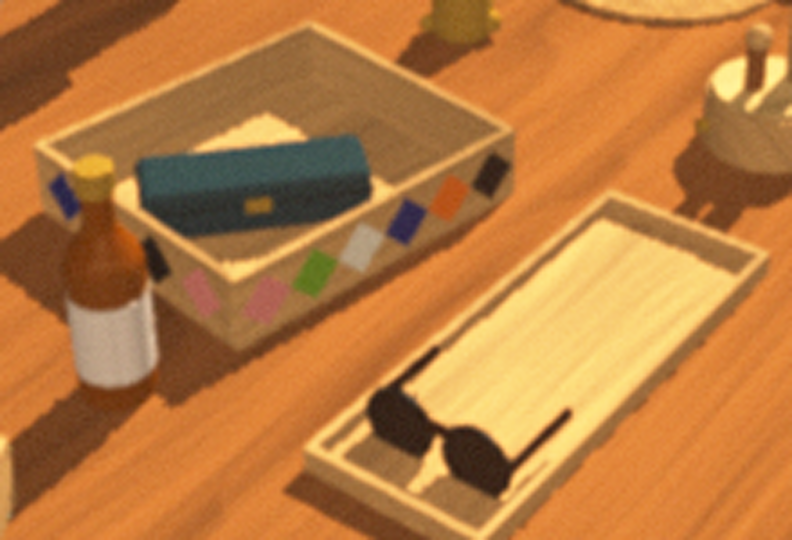

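Run:
```python
from h import *
np.set_printoptions(precision=4,suppress=True)
t,s=load("top"),load("scene")
for n,a,b in(("tray",(297.7,171.7),(408.3,275.8)),("tray",(297,209.3),(365,258.3)),("tray",(401,210),(279.7,330)),
 ("box",(304,227.3),(337.5,241.1)),("box",(384,240),(260.3,282.2)),("box",(373.3,310.7),(205.6,245.3)),("box",(291,296.7),(281.1,211.1)),
 ("case+x",(321.4,258.6),(294.4,243.1)),("case-x",(358.5,292),(233.3,249.4))): print(n,*tri(t,a,s,b))
h=cv2.cvtColor(t["pixels"],cv2.COLOR_RGB2HSV)
m=cv2.inRange(h,np.array((0,0,0)),np.array((40,176,255)));k=np.zeros_like(m);k[205:315,130:228]=255
m=cv2.morphologyEx(m&k,cv2.MORPH_OPEN,np.ones((5,5)))
k=cv2.convexHull(big(m));e=cv2.fitEllipse(k);print("mat",e,plane(t,e[0],.006),cv2.boundingRect(k))
h=cv2.cvtColor(s["pixels"],cv2.COLOR_RGB2HSV)
print("sc mat px row194",[(x,h[194,x].tolist()) for x in(335,350,370,400,420)])
m=cv2.inRange(h,np.array((0,0,0)),np.array((40,176,255)));k=np.zeros_like(m);k[172:215,338:425]=255
m=cv2.morphologyEx(m&k,cv2.MORPH_OPEN,np.ones((5,5)));k=cv2.convexHull(big(m));e=cv2.fitEllipse(k);print("mat",e,plane(s,e[0],.006),cv2.boundingRect(k))
```

```text
tray [0.7603 0.0772 0.0129] 0.00332635640595986
tray [0.647  0.08   0.0124] 0.006386110261563598
tray [ 0.6414 -0.2215  0.0144] 0.004332060074169661
box [0.5848 0.0585 0.0476] 0.005831215515971962
box [ 0.5459 -0.1643  0.0501] 0.004356993330265908
box [ 0.3513 -0.1292  0.0479] 0.0039963697367560065
box [0.3906 0.0936 0.0483] 0.004605789526494128
case+x [0.4973 0.0101 0.0351] 0.004926721772041807
case-x [ 0.4023 -0.0922  0.0364] 0.0017381176288447913
mat ((182.001953125, 259.6336975097656), (71.37860107421875, 76.0067138671875), 55.668609619140625) [0.4996 0.4061 0.006 ] (146, 224, 74, 72)
sc mat px row194 [(335, [13, 194, 220]), (350, [17, 159, 238]), (370, [17, 154, 241]), (400, [16, 157, 140]), (420, [13, 181, 111])]
mat ((383.949462890625, 196.19410705566406), (38.40431213378906, 83.74441528320312), 100.77021026611328) [0.5266 0.3924 0.006 ] (343, 176, 80, 39)
```

Add to h.py:
```python
from scipy.spatial.transform import Rotation as Ro
def go(x,y,z,yaw=None):
    "turn about tool z to bring tool y to yaw (deg, mod 360), then displacement in tool axes after / before that turn"
    s=arm.observe(); R=Ro.from_rotvec(s["tool_rot"]); a=R.as_matrix()[:,1]; now=np.degrees(np.arctan2(a[1],a[0]))
    turn=0 if yaw is None else -np.radians((yaw-now+180)%360-180)
    d=np.array([x,y,z])-s["position"]; f=lambda t:np.round((R*Ro.from_rotvec([0,0,t])).inv().apply(d),4)
    print("t",round(s["time_s"],2),"pos",np.round(s["position"],4),"yaw",round(now,1),"turn",round(turn,3),"before",f(0),"after",f(turn),"q",np.round(s["joint_positions"],2))
```

```bash
python3 -c "
from h import *
go(.467,-.0575,.16,-42.9)"
```

```text
t 0.1 pos [0.1635 0.6029 0.2306] yaw 74.8 turn 2.055 before [-0.4658 -0.5579  0.0713] after [-0.2771  0.6718  0.0713] q [-1.33  0.33 -0.06  1.46  0.02  1.35 -0.09]
```

Call:
send_path(offsets=[[-0.0392,0.006,0,0.0934],[-0.0392,0.006,0,0.0934],[-0.0392,0.006,0,0.0934],[-0.0392,0.006,0,0.0934],[-0.0392,0.006,0,0.0934],[-0.0392,0.006,0,0.0934],[-0.0392,0.006,0,0.0934],[-0.0392,0.006,0,0.0934],[-0.0392,0.006,0,0.0934],[-0.0392,0.006,0,0.0934],[-0.0392,0.006,0,0.0934]], finger_gap=0.085, squeeze=60)

```text
time_s: 1.02
position: [0.5138, 0.3728, 0.2307]
tool_rot: [-1.897, -2.504, 0.001]
force: [1.4, 0.7, 0.8]
grip_width: 0.085
gripper_force: 0.0
```

```bash
python3 -c "
from h import *
go(.467,-.0575,.12,-42.9)"
```

```text
t 1.02 pos [0.5138 0.3728 0.2307] yaw 15.7 turn 1.023 before [-0.4015 -0.1614  0.1109] after [-0.347   0.2586  0.1109] q [-0.91  0.36  0.28  1.45 -0.1   1.35 -0.36]
```

Call:
send_path(offsets=[[-0.0374,0.0049,0,0.085],[-0.0374,0.0049,0,0.0853],[-0.0374,0.0049,0,0.0853],[-0.0374,0.0049,0,0.0853],[-0.0374,0.0049,0,0.0853],[-0.0374,0.0049,0,0.0853],[-0.0374,0.0049,0.01,0.0853],[-0.0374,0.0049,0.01,0.0853],[-0.0374,0.0049,0.015,0.0853],[-0.0374,0.0049,0.015,0.0853],[-0.0374,0.0049,0.015,0.0853],[-0.0374,0.0049,0.015,0.0853]])

```text
time_s: 2.02
position: [0.4858, -0.0598, 0.1504]
tool_rot: [2.88, 1.254, -0.0]
force: [0.5, -0.4, -0.1]
grip_width: 0.0852
gripper_force: 0.0
```

```bash
python3 -c "
from h import *
go(.467,-.0575,.010,-42.9)"
```

```text
t 2.02 pos [ 0.4858 -0.0598  0.1504] yaw -42.9 turn -0.001 before [-0.0111 -0.0153  0.1404] after [-0.0111 -0.0153  0.1404] q [-0.56  0.1   0.63  1.94 -0.06  1.12 -0.66]
```

Call:
send_path(offsets=[[-0.0055,-0.0075,0.02,0],[-0.0055,-0.0075,0.02,0],[0,0,0.02,0],[0,0,0.02,0]])

```text
time_s: 2.35
position: [0.4677, -0.0559, 0.0704]
tool_rot: [-2.877, -1.26, -0.001]
force: [0.1, -0.4, 0.2]
grip_width: 0.0852
gripper_force: 0.0
```

```bash
python3 -c "
from h import *
go(.467,-.0575,.010,-42.9)"
```

```text
t 2.35 pos [ 0.4677 -0.0559  0.0704] yaw -42.7 turn 0.004 before [-0.0017  0.0006  0.0604] after [-0.0017  0.0006  0.0604] q [-0.55  0.17  0.62  2.06 -0.12  0.94 -0.61]
```

Call:
send_path(offsets=[[-0.0015,0,0.02,0],[0,0,0.02,0],[0,0,0.015,0],[0,0,0.005,0],[0,0,0,0]])

```text
time_s: 2.77
position: [0.4662, -0.0571, 0.0102]
tool_rot: [-2.877, -1.261, 0.004]
force: [0.1, 0.7, 0.6]
grip_width: 0.0851
gripper_force: 0.0
```

Call:
send_path(offsets=[[0,0,0,0],[0,0,0,0],[0,0,0,0],[0,0,0,0],[0,0,0,0],[0,0,0,0]], finger_gap=0.04, squeeze=40)

```text
time_s: 3.27
position: [0.4682, -0.0569, 0.0124]
tool_rot: [2.877, 1.261, 0.003]
force: [-0.9, -0.2, 6.8]
grip_width: 0.0515
gripper_force: 42.3
```

Call:
send_path(offsets=[[0,0,-0.01,0],[0,0,-0.02,0],[0,0,-0.03,0],[0,0,-0.03,0],[0,0,-0.01,0]])

```text
time_s: 3.68
position: [0.4691, -0.0574, 0.1158]
tool_rot: [2.877, 1.259, 0.008]
force: [1.2, -0.1, -0.5]
grip_width: 0.0516
gripper_force: 42.1
```

```bash
python3 -c "
from h import *
go(.701,-.0245,.014,-.6)"
```

```text
t 3.68 pos [ 0.4691 -0.0574  0.1158] yaw -42.7 turn -0.735 before [0.1811 0.1477 0.1031] after [0.0352 0.231  0.1031] q [-0.58  0.09  0.64  2.02 -0.07  1.04 -0.65]
```

Call:
send_path(offsets=[[0.0148,0.026,0,-0.092],[0.0148,0.026,0,-0.092],[0.0148,0.026,0,-0.092],[0.0148,0.026,0,-0.092],[0.0148,0.026,0,-0.092],[0.0148,0.026,0,-0.092],[0.0148,0.026,0,-0.092],[0.0148,0.026,0,-0.092],[0,0,0.02,0],[0,0,0.02,0]])

```text
time_s: 4.52
position: [0.7022, -0.0336, 0.0718]
tool_rot: [2.227, 2.213, 0.003]
force: [-0.1, -0.5, -1.6]
grip_width: 0.0511
gripper_force: 42.3
```

Run:
```python
from h import *
go(.701,-.0245,.014,-.6)
c=arm.capture("top");np.savez("top1.npz",**c)
k=big(mask(c,(80,60,15),(110,255,130),(280,150,410,310)));print(cv2.minAreaRect(k))
```

```text
t 4.52 pos [ 0.7022 -0.0336  0.0718] yaw -0.4 turn 0.004 before [ 0.0091 -0.0014  0.0578] after [ 0.0091 -0.0015  0.0578] q [-0.33  0.65  0.46  1.42 -0.3   1.13  0.17]
((359.5, 182.5), (3.0, 15.0), 0.0)
```

Call:
send_path(offsets=[[0.009,-0.001,0.015,0],[0,0,0.018,0],[0,0,0.015,0],[0,0,0.006,0],[0,0,0.003,0],[0,0,0,0]])

```text
time_s: 5.07
position: [0.6991, -0.0263, 0.0142]
tool_rot: [-2.231, -2.211, 0.001]
force: [-0.4, -0.5, -0.3]
grip_width: 0.0512
gripper_force: 42.3
```

Call:
send_path(offsets=[[0,0,0,0],[0,0,0,0],[0,0,0,0]], finger_gap=0.064)

```text
time_s: 5.32
position: [0.7, -0.026, 0.0154]
tool_rot: [2.23, 2.211, 0.002]
force: [0.0, -0.3, -0.5]
grip_width: 0.0641
gripper_force: 0.0
```

```bash
python3 -c "
from h import *
go(.701,-.0245,.012,-.6)"
```

```text
t 5.32 pos [ 0.7    -0.026   0.0154] yaw -0.5 turn 0.002 before [0.0015 0.001  0.0034] after [0.0015 0.001  0.0034] q [-0.33  0.71  0.44  1.46 -0.32  1.04  0.17]
```

Call:
send_path(offsets=[[0,0,-0.02,0],[0,0,-0.04,0],[0,0,-0.04,0],[0,0,-0.04,0],[0,0,-0.035,0],[0,0,0,0]])

```text
time_s: 5.82
position: [0.7027, -0.0266, 0.199]
tool_rot: [2.225, 2.205, 0.015]
force: [1.0, 0.7, 1.4]
grip_width: 0.0642
gripper_force: 0.0
```

Run:
```python
from h import *
go(.490,-.415,.21,-63.2)
c=arm.capture("scene");np.savez("scene1.npz",**c);cv2.imwrite("pics/s1.png",c["pixels"][:,:,::-1])
```

```text
t 5.82 pos [ 0.7027 -0.0266  0.199 ] yaw -0.5 turn 1.094 before [-0.3903 -0.209  -0.0139] after [-0.3648  0.2508 -0.0139] q [-0.35  0.55  0.5   1.3  -0.26  1.34  0.13]
```

View pics/s1.png

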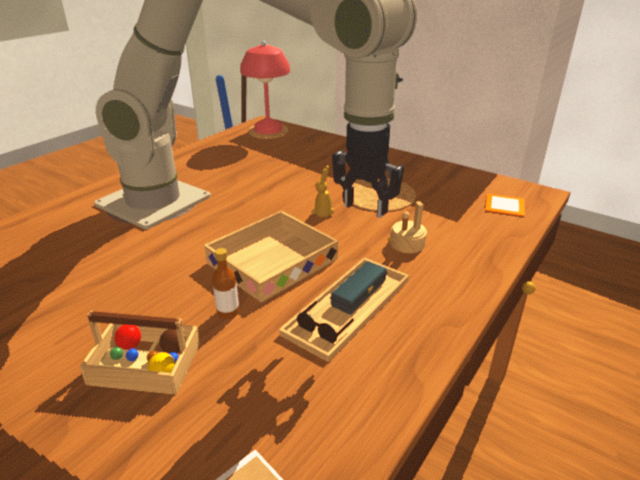

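The case now lies flat in the tray, at scene (358,285). Next is the sieve handle.

Call:
send_path(offsets=[[-0.0387,0.0021,-0.001,0.0912],[-0.0387,0.0021,-0.001,0.0912],[-0.0387,0.0021,-0.001,0.0912],[-0.0387,0.0021,-0.001,0.0912],[-0.0387,0.0021,-0.001,0.0912],[-0.0387,0.0021,-0.001,0.0912],[-0.0387,0.0021,-0.001,0.0912],[-0.0387,0.0021,-0.001,0.0912],[-0.0387,0.0021,-0.001,0.0912],[-0.0387,0.0021,-0.001,0.0912],[-0.0387,0.0021,-0.001,0.0912],[-0.0387,0.0021,-0.001,0.0912]], finger_gap=0.05)

```text
time_s: 6.87
position: [0.5027, -0.4243, 0.2005]
tool_rot: [-3.058, -0.72, 0.001]
force: [-0.3, -0.6, -0.4]
grip_width: 0.0498
gripper_force: 0.0
```

```bash
python3 -c "
from h import *
go(.490,-.415,.09,-63.2)"
```

```text
t 6.87 pos [ 0.5027 -0.4243  0.2005] yaw -63.5 turn -0.005 before [-0.0072 -0.0139  0.1105] after [-0.0071 -0.014   0.1105] q [ 0.07  0.52  0.81  1.44 -0.38  1.34 -0.21]
```

Call:
send_path(offsets=[[-0.004,-0.007,0.02,0],[-0.003,-0.007,0.02,0],[0,0,0.02,0],[0,0,0,0],[0,0,0,0]])

```text
time_s: 7.28
position: [0.4916, -0.4131, 0.1405]
tool_rot: [-3.054, -0.728, 0.002]
force: [-0.2, -0.4, 0.4]
grip_width: 0.0502
gripper_force: 0.0
```

Run:
```python
from h import *
go(.490,-.415,.084,-63.2)
for n in("scene","top"):
    c=arm.capture(n);np.savez(n+"2.npz",**c)
    x=(60,270,220,430) if n=="scene" else(425,205,525,305)
    cv2.imwrite(f"pics/{n}2.png",cv2.resize(c["pixels"][x[1]:x[3],x[0]:x[2]],None,fx=3 if n=="scene" else 5,fy=3 if n=="scene" else 5,interpolation=2)[:,:,::-1])
a=cv2.imread("pics/scene2.png");b=cv2.imread("pics/top2.png")
o=np.zeros((500,800,3),np.uint8);o[:480,:480]=a;o[:500,480:800]=cv2.resize(b,(500,500))[:,90:410];cv2.imwrite("pics/m4.png",o)
t=load("top");print(proj(t,[.49,-.415,.102]))
```

```text
t 7.28 pos [ 0.4916 -0.4131  0.1405] yaw -63.2 turn 0.0 before [-0.0022  0.0011  0.0565] after [-0.0022  0.0011  0.0565] q [ 0.05  0.53  0.79  1.56 -0.4   1.22 -0.19]
[481.40849095 255.62677207]
```

View pics/m4.png

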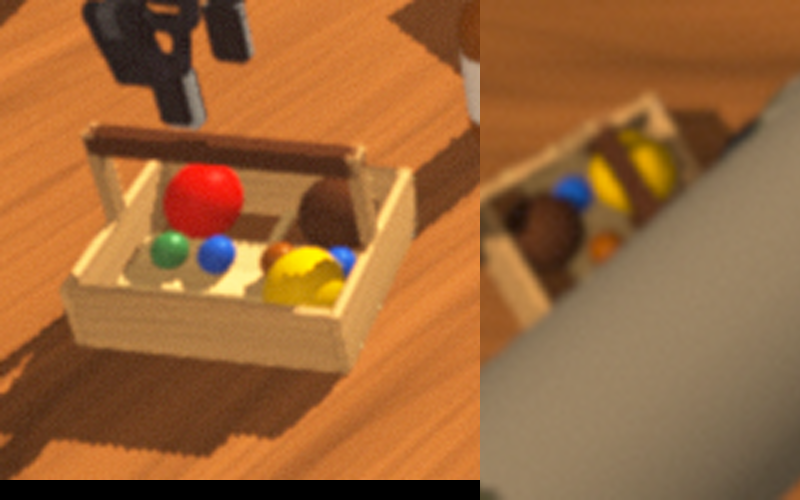

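The fingers straddle the handle in line with it: tips at scene-crop (185,125) and (235,60), bar centre at about (225,148). All four marbles sit in the valley.

Call:
send_path(offsets=[[-0.001,0.001,0.015,0],[-0.001,0,0.02,0],[0,0,0.015,0],[0,0,0.006,0],[0,0,0,0]])

```text
time_s: 7.8
position: [0.4906, -0.4153, 0.0849]
tool_rot: [-3.055, -0.728, 0.001]
force: [-0.1, 0.3, 0.4]
grip_width: 0.0501
gripper_force: 0.0
```

Call:
send_path(offsets=[[0,0,0,0],[0,0,0,0],[0,0,0,0],[0,0,0,0]], finger_gap=0.03, squeeze=20)

```text
time_s: 8.13
position: [0.491, -0.4158, 0.0862]
tool_rot: [3.055, 0.728, 0.002]
force: [-0.0, 0.3, 0.7]
grip_width: 0.0301
gripper_force: 0.0
```

Call:
send_path(offsets=[[0,0,0,0],[0,0,0,0],[0,0,0,0],[0,0,0,0],[0,0,0,0]], finger_gap=0.005, squeeze=30)

```text
time_s: 8.55
position: [0.4908, -0.4156, 0.0857]
tool_rot: [3.056, 0.728, 0.001]
force: [-0.6, 1.1, 6.5]
grip_width: 0.0116
gripper_force: 29.7
```

Call:
send_path(offsets=[[0,0,0,0],[0,0,0,0],[0,0,0,0]], finger_gap=0.005, squeeze=90)

```text
time_s: 8.8
position: [0.4909, -0.4157, 0.0859]
tool_rot: [3.056, 0.728, 0.001]
force: [0.1, 1.0, 6.5]
grip_width: 0.0105
gripper_force: 88.8
```

Call:
send_path(offsets=[[0,0,-0.003,0],[0,0,-0.006,0],[0,0,-0.01,0],[0,0,-0.014,0],[0,0,-0.018,0],[0,0,-0.018,0],[0,0,-0.018,0],[0,0,-0.018,0],[0,0,-0.018,0],[0,0,-0.018,0],[0,0,-0.018,0],[0,0,-0.014,0]])

```text
time_s: 9.8
position: [0.4905, -0.4158, 0.2611]
tool_rot: [3.055, 0.727, 0.002]
force: [0.4, -0.4, -4.4]
grip_width: 0.0104
gripper_force: 87.8
```

Call:
send_path(offsets=[[0,0,-0.01,0],[0,0,-0.006,0],[0,0,-0.003,0],[0,0,0,0]])

```text
time_s: 10.13
position: [0.4906, -0.4155, 0.2776]
tool_rot: [3.056, 0.728, 0.0]
force: [0.9, -0.3, -4.5]
grip_width: 0.0102
gripper_force: 87.8
```

Run:
```python
from h import *
go(.467,-.036,.28,-99.8)
for n in("scene",):
    c=arm.capture(n);np.savez(n+"3.npz",**c);cv2.imwrite("pics/s3.png",c["pixels"][:,:,::-1])
```

```text
t 10.13 pos [ 0.4906 -0.4155  0.2776] yaw -63.2 turn 0.639 before [ 0.15   -0.3494 -0.0024] after [-0.0878 -0.37   -0.0024] q [ 0.04  0.44  0.85  1.37 -0.33  1.47 -0.24]
```

View pics/s3.png

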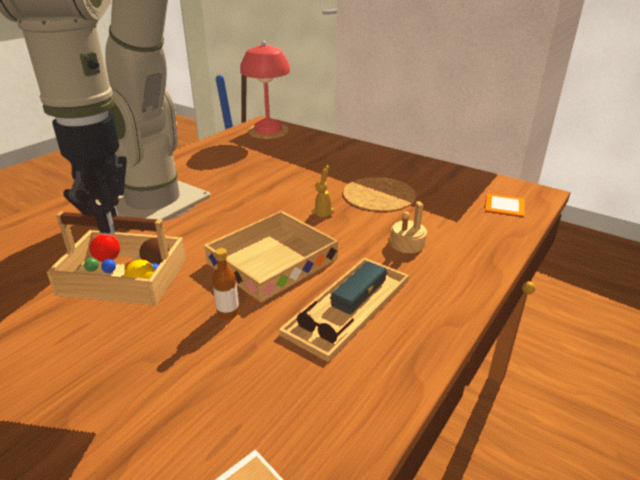

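The sieve is up at scene (115,260) and level, with the marbles still in it and the case in the tray. Now a smooth carry over the bottle to the box.

Call:
send_path(offsets=[[0.0003,-0.004,0,0.0066],[0.0007,-0.008,0,0.0132],[0.001,-0.012,0,0.0198],[0.0014,-0.016,0,0.0264],[0.0016,-0.0192,0,0.0317],[0.0016,-0.0192,0,0.0317],[0.0016,-0.0192,0,0.0317],[0.0016,-0.0192,0,0.0317],[0.0016,-0.0192,0,0.0317],[0.0016,-0.0192,0,0.0317],[0.0016,-0.0192,0,0.0317],[0.0016,-0.0192,0,0.0317]])

```text
time_s: 11.18
position: [0.4439, -0.226, 0.2766]
tool_rot: [-3.132, -0.229, 0.001]
force: [-0.3, 0.1, -4.7]
grip_width: 0.0106
gripper_force: 87.8
```

Call:
send_path(offsets=[[0.0016,-0.0192,0,0.0317],[0.0016,-0.0192,0,0.0317],[0.0016,-0.0192,0,0.0317],[0.0016,-0.0192,0,0.0317],[0.0016,-0.0192,0,0.0317],[0.0016,-0.0192,0,0.0317],[0.0016,-0.0192,0,0.0317],[0.0016,-0.0192,0,0.0317],[0.0014,-0.016,0,0.0264],[0.001,-0.012,0,0.0198],[0.0007,-0.008,0,0.0132],[0.0003,-0.004,0,0.0066]])

```text
time_s: 12.18
position: [0.4598, -0.0332, 0.2767]
tool_rot: [-3.13, 0.268, 0.001]
force: [-0.8, -0.3, -4.8]
grip_width: 0.0102
gripper_force: 87.8
```

Call:
send_path(offsets=[[0,0,0,0],[0,0,0,0]])

```text
time_s: 12.35
position: [0.46, -0.035, 0.277]
tool_rot: [3.13, -0.269, -0.001]
force: [0.2, 0.3, -4.5]
grip_width: 0.01
gripper_force: 87.8
```

Run:
```python
from h import *
go(.467,-.036,.153,-99.8)
for n in("scene","top"):
    c=arm.capture(n);np.savez(n+"4.npz",**c)
    for nm,lo,hi in(("blue",(105,150,60),(125,255,255)),("green",(60,100,40),(85,255,255)),("red",(0,220,120),(4,255,255))):
        m=mask(c,lo,hi,(200,120,400,300)); cs=[k for k in cv2.findContours(m,0,1)[0] if cv2.contourArea(k)>5]; print(n,nm,[(cv2.boundingRect(k)) for k in cs])
```

```text
t 12.35 pos [ 0.46  -0.035  0.277] yaw -99.8 turn -0.0 before [ 0.0071 -0.0002  0.124 ] after [ 0.0071 -0.0002  0.124 ] q [-0.62 -0.1   0.56  1.82  0.05  1.4  -1.81]
scene blue [(254, 171, 8, 7)]
scene green []
scene red [(254, 153, 19, 19)]
top blue []
top green []
top red [(317, 267, 9, 16)]
```

Call:
send_path(offsets=[[0,0,0.004,0],[0.001,0,0.008,0],[0.002,0,0.012,0],[0.002,0,0.015,0],[0.002,0,0.017,0],[0,0,0.017,0],[0,0,0.017,0],[0,0,0.015,0],[0,0,0.01,0],[0,0,0.006,0],[0,0,0.003,0],[0,0,0,0]])

```text
time_s: 13.45
position: [0.4672, -0.036, 0.153]
tool_rot: [3.13, -0.269, -0.001]
force: [0.4, -0.3, -4.7]
grip_width: 0.0104
gripper_force: 87.8
```

Call:
send_path(offsets=[[0,0,0,0],[0,0,0,0],[0,0,0,0],[0,0,0,0],[0,0,0,0],[0,0,0,0]])

```text
time_s: 13.95
position: [0.4674, -0.0358, 0.1534]
tool_rot: [-3.13, 0.269, -0.0]
force: [-0.5, -0.7, -4.6]
grip_width: 0.0101
gripper_force: 87.8
```

Run:
```python
from h import *
go(.467,-.036,.15,-99.8)
c=arm.capture("scene");np.savez("scene5.npz",**c)
cv2.imwrite("pics/s5.png",cv2.resize(c["pixels"][150:320,180:400],None,fx=3.5,fy=3.5,interpolation=2)[:,:,::-1])
```

```text
t 13.95 pos [ 0.4674 -0.0358  0.1534] yaw -99.8 turn -0.0 before [-0.0003  0.0002  0.0034] after [-0.0003  0.0002  0.0034] q [-0.6   0.03  0.6   1.99 -0.02  1.13 -1.74]
```

View pics/s5.png

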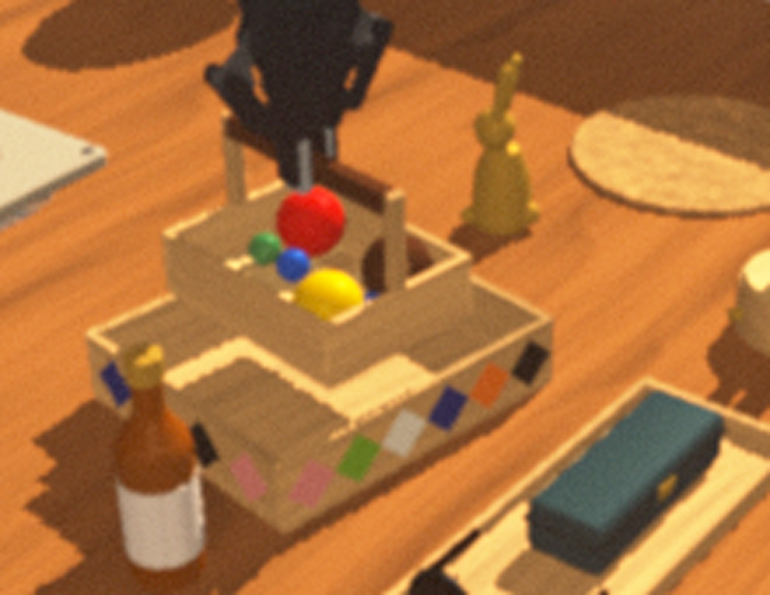

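The sieve hangs level over the middle of the box, green and blue marbles still in it. Now the shake along its y.

Call:
send_path(offsets=[[0,0.03,0,0],[0,-0.03,0,0],[0,-0.03,0,0],[0,0.03,0,0],[0,0.03,0,0],[0,-0.03,0,0],[0,-0.03,0,0],[0,0.03,0,0],[0,0.03,0,0],[0,-0.03,0,0],[0,-0.03,0,0],[0,0.03,0,0]])

```text
time_s: 15.0
position: [0.4693, -0.0257, 0.1535]
tool_rot: [-3.128, 0.25, -0.002]
force: [0.6, 1.8, -2.5]
grip_width: 0.0104
gripper_force: 89.9
```

Call:
send_path(offsets=[[0,0.03,0,0],[0,-0.03,0,0],[0,-0.03,0,0],[0,0.03,0,0],[0,0.03,0,0],[0,-0.03,0,0],[0,-0.03,0,0],[0,0.03,0,0],[0,0.03,0,0],[0,-0.03,0,0],[0,-0.03,0,0],[0,0.03,0,0]])

```text
time_s: 16.0
position: [0.4693, -0.0257, 0.1535]
tool_rot: [-3.128, 0.25, -0.002]
force: [0.9, 1.2, -4.2]
grip_width: 0.0101
gripper_force: 90.3
```

Call:
send_path(offsets=[[0,0,0,0],[0,0,0,0],[0,0,0,0],[0,0,0,0]])

```text
time_s: 16.33
position: [0.4674, -0.0355, 0.1533]
tool_rot: [-3.13, 0.269, -0.0]
force: [-0.6, 0.6, -3.8]
grip_width: 0.0097
gripper_force: 90.3
```

Run:
```python
from h import *
go(.467,-.036,.1534,-99.8)
c=arm.capture("scene");np.savez("scene6.npz",**c);t=arm.capture("top");np.savez("top6.npz",**t)
a=cv2.resize(c["pixels"][180:310,195:345],None,fx=4,fy=4,interpolation=2)[:500]
b=cv2.resize(t["pixels"][215:320,280:395],None,fx=1.7,fy=1.7,interpolation=2)
o=np.zeros((500,800,3),np.uint8);o[:a.shape[0],:600]=a;o[:b.shape[0],602:602+b.shape[1]]=b
cv2.imwrite("pics/m6.png",o[:,:,::-1])
```

```text
t 16.33 pos [ 0.4674 -0.0355  0.1533] yaw -99.8 turn -0.0 before [-0.0003  0.0006 -0.0001] after [-0.0003  0.0006 -0.0001] q [-0.6   0.03  0.59  1.99 -0.02  1.13 -1.74]
```

View pics/m6.png

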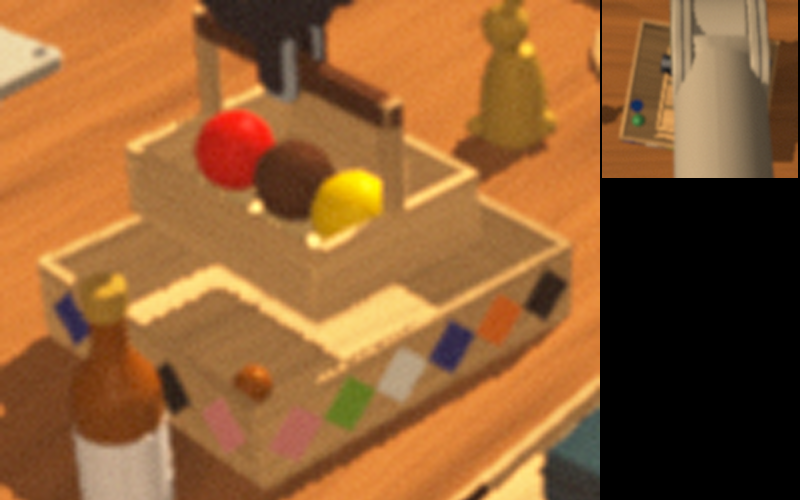

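The views show amber in the box, and blue and green in the box at top-crop (637,105) and (638,120). Only the three balls are visible in the sieve, but the second blue marble is hidden. I'll shake partly lengthwise too, then count by mask.

Call:
send_path(offsets=[[0.015,0.03,0,0],[-0.015,-0.03,0,0],[-0.01,-0.03,0,0],[0.01,0.03,0,0],[-0.015,0.03,0,0],[0.015,-0.03,0,0],[0.01,-0.03,0,0],[-0.01,0.03,0,0],[0.015,0.03,0,0],[-0.015,-0.03,0,0],[-0.01,-0.03,0,0],[0.01,0.03,0,0]])

```text
time_s: 17.43
position: [0.4667, -0.0249, 0.1528]
tool_rot: [-3.127, 0.251, 0.003]
force: [2.3, 1.6, -4.5]
grip_width: 0.0101
gripper_force: 90.6
```

Call:
send_path(offsets=[[0,0,0,0],[0,0,0,0],[0,0,0,0],[0,0,-0.005,0],[0,0,-0.01,0],[0,0,-0.02,0],[0,0,-0.025,0],[0,0,-0.025,0],[0,0,-0.02,0],[0,0,-0.012,0],[0,0,-0.006,0],[0,0,0,0]])

```text
time_s: 18.43
position: [0.4679, -0.0357, 0.278]
tool_rot: [-3.129, 0.269, -0.004]
force: [0.2, 0.1, -3.9]
grip_width: 0.0102
gripper_force: 90.9
```

Create cnt.py:
```python
from h import *
def cnt(i):
  for n in("scene","top"):
    c=arm.capture(n);np.savez(f"{n}{i}.npz",**c)
    for nm,lo,hi in(("blue",(105,150,40),(125,255,255)),("green",(60,90,30),(88,255,255)),("amber",(7,215,90),(13,255,255)),("red",(0,220,100),(4,255,255))):
        m=mask(c,lo,hi,(190,100,400,320))
        print(n,nm,[(cv2.boundingRect(k),plane(c,np.mean(k[:,0],0),.016)[:2].round(3).tolist()) for k in cv2.findContours(m,0,1)[0] if cv2.contourArea(k)>6])
```

```bash
python3 -c "
from cnt import *
go(.467,-.036,.277,-99.8);cnt(7)"
```

```text
t 18.43 pos [ 0.4679 -0.0357  0.278 ] yaw -99.8 turn -0.0 before [-0.0008  0.0004  0.001 ] after [-0.0008  0.0004  0.001 ] q [-0.63 -0.08  0.58  1.81  0.04  1.4  -1.8 ]
scene blue []
scene green []
scene amber [((219, 311, 19, 8), [0.534, -0.246]), ((214, 272, 7, 10), [0.425, -0.168]), ((219, 262, 16, 20), [0.428, -0.142]), ((316, 256, 8, 9), [0.57, 0.013])]
scene red [((254, 153, 19, 16), [0.087, 0.373])]
top blue [((298, 275, 5, 5), [0.447, 0.068])]
top green [((310, 182, 21, 11), [0.716, 0.013])]
top amber []
top red [((316, 268, 10, 16), [0.45, 0.009])]
```

```bash
python3 -c "
from h import *
go(.4996,.4055,.278,-59.7)"
```

```text
t 18.53 pos [ 0.467  -0.0358  0.2759] yaw -99.8 turn -0.7 before [-0.0431 -0.4404 -0.002 ] after [ 0.2508 -0.3645 -0.002 ] q [-0.63 -0.08  0.58  1.81  0.04  1.4  -1.8 ]
```

Call:
send_path(offsets=[[0.001,-0.0039,0,-0.0062],[0.002,-0.0077,0,-0.0124],[0.003,-0.0116,0,-0.0186],[0.004,-0.0155,0,-0.0248],[0.0049,-0.019,0,-0.0304],[0.0049,-0.019,0,-0.0304],[0.0049,-0.019,0,-0.0304],[0.0049,-0.019,0,-0.0304],[0.0049,-0.019,0,-0.0304],[0.0049,-0.019,0,-0.0304],[0.0049,-0.019,0,-0.0304],[0.0049,-0.019,0,-0.0304]])

```text
time_s: 19.53
position: [0.5228, 0.1545, 0.2762]
tool_rot: [-3.134, -0.215, 0.0]
force: [-0.3, -0.4, -3.5]
grip_width: 0.0102
gripper_force: 90.9
```

Call:
send_path(offsets=[[0.0049,-0.019,0,-0.0304],[0.0049,-0.019,0,-0.0304],[0.0049,-0.019,0,-0.0304],[0.004,-0.0155,0,-0.0248],[0.003,-0.0116,0,-0.0186],[0.002,-0.0077,0,-0.0124],[0.001,-0.0039,0,-0.0062],[0,0,0,0]])

```text
time_s: 20.2
position: [0.5278, 0.2515, 0.2762]
tool_rot: [3.109, 0.451, -0.0]
force: [-0.0, -0.2, -3.0]
grip_width: 0.0101
gripper_force: 90.9
```

```bash
python3 -c "
from cnt import *
go(.4996,.4055,.277,-59.7);cnt(8)
from h import *
c=load('top',8)
for p in((.447,.068),):print(proj(c,[*p,.016]))
d=cv2.cvtColor(c['pixels'],cv2.COLOR_RGB2HSV)
"
```

```text
t 20.2 pos [0.5278 0.2515 0.2762] yaw -73.5 turn -0.241 before [ 0.0166 -0.1557 -0.0008] after [ 0.0533 -0.1472 -0.0008] q [-0.84  0.22  0.38  1.52 -0.08  1.41 -1.74]
scene blue [((290, 231, 6, 5), [0.447, 0.07])]
scene green []
scene amber [((220, 313, 11, 5), [0.53, -0.251]), ((255, 272, 7, 8), [0.495, -0.112]), ((214, 271, 7, 10), [0.423, -0.166]), ((218, 261, 17, 20), [0.425, -0.141]), ((316, 255, 8, 10), [0.57, 0.014])]
scene red [((340, 125, 16, 15), [0.171, 0.747])]
top blue [((298, 275, 5, 5), [0.447, 0.068]), ((373, 249, 5, 5), [0.52, -0.144])]
top green [((311, 187, 26, 11), [0.695, -0.001]), ((311, 183, 17, 4), [0.718, 0.014]), ((328, 182, 29, 12), [0.714, -0.056])]
top amber []
top red []
[300.29821745 276.86218676]
```

```bash
python3 -c "
from h import *
c=load('top',8)
m=mask(c,(40,60,15),(98,255,255),(285,225,392,315))
print([(cv2.boundingRect(k),plane(c,np.mean(k[:,0],0),.016)[:2].round(3)) for k in cv2.findContours(m,0,1)[0]])
s=load('scene',8)
m=mask(s,(50,90,25),(90,255,255),(200,90,480,280))
print([(cv2.boundingRect(k)) for k in cv2.findContours(m,0,1)[0] if cv2.contourArea(k)>2])
"
```

```text
[((298, 282, 7, 7), array([0.423, 0.067]))]
[(282, 228, 5, 3)]
```

All four marbles are in the box. On to the mat.

Call:
send_path(offsets=[[0.0009,-0.0039,0,-0.0061],[0.0018,-0.0078,0,-0.0123],[0.0027,-0.0117,0,-0.0184],[0.0036,-0.0156,0,-0.0246],[0.0043,-0.0188,0,-0.0296],[0.0043,-0.0188,0,-0.0296],[0.0043,-0.0188,0,-0.0296],[0.0043,-0.0188,0,-0.0296],[0.0036,-0.0156,0,-0.0246],[0.0027,-0.0117,0,-0.0184],[0.0018,-0.0078,0,-0.0123],[0.0009,-0.0039,0,-0.0061]])

```text
time_s: 21.3
position: [0.5008, 0.4069, 0.2761]
tool_rot: [-3.032, -0.823, 0.001]
force: [-0.5, 0.4, -4.4]
grip_width: 0.0102
gripper_force: 90.9
```

Call:
send_path(offsets=[[0,0,0,0],[0,0,0,0]])

```text
time_s: 21.47
position: [0.502, 0.4047, 0.2764]
tool_rot: [3.033, 0.818, 0.0]
force: [0.9, -0.9, -3.9]
grip_width: 0.0102
gripper_force: 90.9
```

Run:
```python
from h import *
go(.4996,.4055,.092,-59.7)
# mat extents from first pictures: rays on mat top
t,s=load("top"),load("scene")
for c,r,n in((t,(130,205,228,315),"t"),(s,(330,165,430,216),"s")):
    m=cv2.morphologyEx(mask(c,(0,0,0),(40,176,255),r),cv2.MORPH_OPEN,np.ones((3,3)));k=big(m)[:,0].astype(float)
    k=k[cv2.convexHull(k.astype(np.float32),returnPoints=False)[:,0]]
    P=np.array([plane(c,p,.006)[:2] for p in k]).astype(np.float32);print(n,cv2.minEnclosingCircle(P),cv2.fitEllipse(P[:,None]))
```

```text
t 21.47 pos [0.502  0.4047 0.2764] yaw -59.8 turn -0.002 before [-0.0017 -0.002   0.1844] after [-0.0017 -0.002   0.1844] q [-0.96  0.36  0.29  1.35 -0.1   1.45 -1.72]
t ((0.5009840726852417, 0.4061555862426758), 0.10727187246084213) ((0.5013484954833984, 0.40609994530677795), (0.21093487739562988, 0.21305052936077118), 6.317798137664795)
s ((0.5342172980308533, 0.4136263430118561), 0.13992972671985626) ((0.5201020240783691, 0.39965492486953735), (0.21650196611881256, 0.27105215191841125), 62.187255859375)
```

Call:
send_path(offsets=[[0,0,0.005,0],[0,-0.001,0.01,0],[0,0,0.018,0],[0,0,0.022,0],[0,0,0.022,0],[0,0,0.022,0],[0,0,0.022,0],[0,0,0.018,0],[0,0,0.015,0],[0,0,0.01,0],[0,0,0.006,0],[0,0,0.003,0]])

```text
time_s: 22.47
position: [0.5008, 0.4059, 0.1024]
tool_rot: [3.032, 0.819, -0.001]
force: [-0.2, 0.6, -4.0]
grip_width: 0.01
gripper_force: 90.9
```

Call:
send_path(offsets=[[0,0,0,0],[0,0,0,0]])

```text
time_s: 22.63
position: [0.5013, 0.4066, 0.1041]
tool_rot: [-3.032, -0.82, -0.002]
force: [0.4, -0.7, -4.8]
grip_width: 0.0103
gripper_force: 90.9
```

```bash
python3 -c "
from h import *
go(.501,.406,.092,-59.7)"
```

```text
t 22.63 pos [0.5013 0.4066 0.1041] yaw -59.7 turn -0.001 before [-0.0006  0.0004  0.0121] after [-0.0006  0.0004  0.0121] q [-0.95  0.47  0.26  1.56 -0.13  1.12 -1.7 ]
```

Call:
send_path(offsets=[[0,0,0.004,0],[0,0,0.003,0],[0,0,0.002,0],[0,0,0.0015,0],[0,0,0,0],[0,0,0,0]])

```text
time_s: 23.13
position: [0.501, 0.4064, 0.0928]
tool_rot: [3.033, 0.82, -0.0]
force: [0.3, 0.2, -3.5]
grip_width: 0.0102
gripper_force: 90.9
```

Call:
send_path(offsets=[[0,0,0.001,0],[0,0,0.0005,0],[0,0,0,0],[0,0,0,0]])

```text
time_s: 23.47
position: [0.5011, 0.4066, 0.0919]
tool_rot: [-3.032, -0.82, -0.001]
force: [-2.6, -2.2, 3.8]
grip_width: 0.0102
gripper_force: 91.8
```

Call:
send_path(offsets=[[0,0,0,0],[0,0,0,0]], squeeze=20)

```text
time_s: 23.63
position: [0.5011, 0.4065, 0.0919]
tool_rot: [-3.032, -0.82, -0.001]
force: [-2.7, -2.8, 7.0]
grip_width: 0.0103
gripper_force: 92.1
```

Call:
send_path(offsets=[[0,0,0,0],[0,0,0,0],[0,0,0,0],[0,0,0,0]], finger_gap=0.05)

```text
time_s: 23.97
position: [0.501, 0.4065, 0.0912]
tool_rot: [-3.033, -0.82, -0.0]
force: [0.6, 0.0, 0.3]
grip_width: 0.0499
gripper_force: 0.0
```

Call:
send_path(offsets=[[0,0,-0.005,0],[0,0,-0.015,0],[0,0,-0.03,0],[0,0,-0.04,0],[0,0,-0.04,0],[0,0,-0.03,0],[0,0,0,0]])

```text
time_s: 24.55
position: [0.5032, 0.4079, 0.2595]
tool_rot: [-3.027, -0.818, -0.015]
force: [0.2, -0.4, 1.1]
grip_width: 0.05
gripper_force: 0.0
```

```bash
python3 -c "
from h import *
go(.35,.55,.25,None)"
```

```text
t 24.55 pos [0.5032 0.4079 0.2595] yaw -59.8 turn 0 before [-0.0608 -0.1999  0.0094] after [-0.0608 -0.1999  0.0094] q [-0.96  0.36  0.28  1.38 -0.1   1.4  -1.72]
```

Call:
send_path(offsets=[[-0.01,-0.033,0,0],[-0.01,-0.033,0,0],[-0.01,-0.033,0,0],[-0.01,-0.033,0,0],[-0.01,-0.033,0,0],[-0.01,-0.033,0,0],[-0.01,-0.033,0,0],[-0.01,-0.033,0,0],[0,0,0,0]])

```text
time_s: 25.3
position: [0.2905, 0.5993, 0.2506]
tool_rot: [-3.026, -0.835, 0.006]
force: [-1.2, 1.1, 1.0]
grip_width: 0.0501
gripper_force: 0.0
```

Run:
```python
from h import *
c=arm.capture("top");np.savez("top9.npz",**c);s=arm.capture("scene");np.savez("scene9.npz",**s)
print(arm.observe()["position"])
for n,lo,hi in(("red",(0,215,70),(4,255,255)),("yellow",(22,200,80),(30,255,255)),("blue",(105,150,40),(125,255,255)),("green",(40,60,15),(90,255,255))):
  for c_,nm in((c,"t"),(s,"s")):
    m=mask(c_,lo,hi,(120,180,400,320) if nm=="t" else (200,120,440,300)); print(nm,n,[(cv2.boundingRect(k)) for k in cv2.findContours(m,0,1)[0] if cv2.contourArea(k)>5])
m=mask(c,(0,60,20),(13,200,105),(145,220,222,300))
```

Run:
```python
from h import *
# sieve outline: difference from the first picture within mat area
a,b=load("top"),load("top9")if 0 else load("top",9)
d=cv2.absdiff(a["pixels"],b["pixels"]).max(2);m=((d>40)*255).astype(np.uint8);k=np.zeros_like(m);k[215:305,140:225]=255
m=cv2.morphologyEx(m&k,cv2.MORPH_OPEN,np.ones((3,3)));c=big(m);r=cv2.minAreaRect(c);print(r,plane(b,r[0],.045))
for p in([.501,.4065,.045],[.501,.4065,.11],[.501,.4065,.0]):print(proj(b,p))
# predicted handle and ends
from math import cos,sin,radians
y=radians(30.2)
for sgn in(1,-1):print("handle end px",proj(b,[.501+sgn*.08*cos(y),.4065+sgn*.08*sin(y),.105]))
h=mask(b,(0,40,10),(14,215,95),(140,215,225,305));r=cv2.findContours(h,0,1)[0];print([(cv2.minAreaRect(q),cv2.contourArea(q)) for q in r if cv2.contourArea(q)>40])
# other bystanders: change vs first
m=((d>45)*255).astype(np.uint8);m=cv2.morphologyEx(m,cv2.MORPH_OPEN,np.ones((3,3)));print([cv2.boundingRect(q) for q in cv2.findContours(m[120:330],0,1)[0] if cv2.contourArea(q)>15])
```

```text
[0.29702678 0.5951529  0.25096335]
t red [(169, 271, 14, 15)]
s red [(356, 170, 14, 15)]
t yellow [(166, 234, 12, 13)]
s yellow [(394, 175, 11, 9)]
t blue [(298, 275, 5, 5), (373, 250, 5, 4)]
s blue [(290, 231, 5, 5)]
t green [(298, 282, 7, 7), (310, 182, 48, 16)]
s green [(281, 227, 7, 7)]
((194.5, 259.0), (68.0, 59.0), 90.0) [0.49488359 0.36015799 0.045     ]
[177.89887154 256.9215534 ]
[170.73852575 252.8761494 ]
[182.46293247 259.50012585]
handle end px [157.73431899 227.8559471 ]
handle end px [185.19760074 279.11096032]
[(((217.15919494628906, 260.5441589355469), (17.343088150024414, 52.81410598754883), 5.492324352264404), 306.5), (((163.5, 259.5), (89.0, 47.0), 90.0), 1545.0)]
[(25, 196, 6, 8), (42, 193, 33, 17), (212, 176, 233, 34), (299, 162, 6, 6), (297, 154, 7, 7), (197, 146, 5, 7), (185, 145, 9, 5), (452, 133, 11, 12), (444, 132, 14, 19), (363, 128, 17, 15), (321, 126, 55, 47), (166, 114, 7, 10), (448, 111, 51, 59), (480, 107, 50, 67), (165, 105, 75, 69), (308, 60, 63, 21)]
```

Call:
send_path(offsets=[[0,0,0,0],[0,0,0,0],[0,0,0,0]])

```text
time_s: 25.65
position: [0.3002, 0.5933, 0.2515]
tool_rot: [3.034, 0.817, 0.001]
force: [0.4, -0.0, 0.6]
grip_width: 0.0501
gripper_force: 0.0
```

```bash
python3 -c "
from station import arm
print(arm.sign_off())"
```

```text
the job is handed in; nothing more can be done
None
```

I handed the job in at about 26 s: the case lies flat in the tray, all four marbles are in the box, and the sieve with the three balls was released on the mat within about 5 mm of centre (judged from the arm's position, not a final picture), bottle, rabbit and music box not touched.

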